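# Change the hexagonal die in a goldsmith's die holder

### The job

Change the hexagonal die in the aluminium die holder: lower the holder over the upright knock-out post until it stands on the post's round base, so that the post pokes the worn die up out of its pocket from below, then take that die out and set it, without dropping it, in the open wooden tray. After that put the holder back the right way up on the cork pad, well inside its edges, and fit the spare hexagonal die into the pocket, turning it as needed until it drops fully home, flush with the holder. Do not disturb the spare square die, the brush or the black cone, and let go of everything at the end.

Things in the scene. Friction and masses are not known exactly. Their poses are not given: they have to be found in the camera images.
- holder_mid (a point): Aluminium die holder: hexagonal block, 58 mm across its outer flats, 30 mm tall, about 0.19 kg empty; loose, on the cork pad at the start. The point is its centre, 15 mm above its underside. z points up out of the pocket; x points squarely to one outer flat (flats face at 0, 60, 120.. degrees from x).
- holder_pocket (a point): Centre of the pocket's floor in the holder, 6 mm above its underside. The pocket, open at the top, is hexagonal, 29.8 mm across flats, 24 mm deep, on the holder's axis, flats parallel to the outer ones. An 18 mm wide hexagonal access hole goes on through the 6 mm floor to the underside.
- worn_mid (a point): Worn steel die: hexagonal prism, 28 mm across flats, 24 mm tall, about 0.12 kg; loose, at the start in the pocket with its top flush with the holder's, so it cannot be gripped there. Its lowest 4 mm are a round cone, 23 mm wide at the flat underside. The point is its centre, 12 mm above its underside. x points squarely to one flat, z up. Dark round spot 15 mm wide on top.
- spare_mid (a point): Spare hexagonal steel die of the same size, mass, round lead-in foot and axes as the worn one, standing upright by itself on the bench; dark round spot 21 mm wide on top. The point is its centre, 12 mm above its underside.
- square_die_mid (a point): Spare square steel die, 28 mm square, 24 mm tall, standing on the bench; not wanted, leave it alone. The point is its centre. Which of the two spare dies is left or right varies.
- post_tip (a point): Knock-out post, fixed to the bench: round dark base 54 mm across, 12 mm high, with an upright pin 11 mm in diameter rising 22 mm more from its middle. The point is the centre of the pin's top. With the holder standing on the base, the pin reaches 16 mm into the pocket, the die stands 16 mm proud, and all stays so when let go. Pad, post and tray may swap places.
- tray_in (a point): Open wooden tray, fixed to the bench, 130 by 130 mm outside, walls 4 mm thick, 18 mm high over the bench. The point is the centre of its inner floor, x and y along its sides.
- pad: Cork pad, fixed flat on the bench, 120 by 120 mm, 3 mm thick. The origin is the centre of its underside (bench height), x and y along its sides.
- brush: Bench brush, wooden back with black bristles, 120 mm long along its y axis, 50 mm wide, 38 mm tall, lying on the bench; leave it alone. The origin is the centre of its underside.
- cone: Small black steel cone standing on the bench, 36 mm in diameter at the foot, 55 mm tall; leave it alone. The origin is the centre of its underside.
Not all that is in view belongs to the job. Leave any yellow look-alike of the part that bears spare_mid alone.

How it is judged:
On the way, in this order (a step that is already met when the one before it is completed fails the run):
1. the holder stands upright over the knock-out post and the worn die is poked at least 12 mm up out of its pocket, still standing in it (horizontal distance between holder_mid and post_tip below 0.012 m and angle between holder_mid's own z axis and vertical below 0.15 rad and z of worn_mid in the frame of holder_mid between 0.015 and 0.026 m and horizontal distance between worn_mid and holder_mid below 0.006 m), for 0.2 s.
2. the worn die is in the tray (x of worn_mid in the frame of tray_in between -0.052 and 0.052 m and y of worn_mid in the frame of tray_in between -0.052 and 0.052 m and z of worn_mid in the frame of tray_in below 0.02 m), for 0.2 s.
3. the empty holder stands upright on the cork pad, its centre within 40 mm of the pad's centre (horizontal distance between holder_mid and pad below 0.04 m and z of holder_mid in the frame of pad below 0.021 m and angle between holder_mid's own z axis and vertical below 0.08 rad), for 0.2 s.
At the end, for the whole second after the job is handed in: The worn die lies in the tray (centre within 52 mm of the tray's centre along each side, on its floor); the holder stands upright on the cork pad, centre within 40 mm of the pad's centre; the spare hexagonal die is fully home in the pocket, its top within 2 mm of flush and upright in it (all of step 2 and all of step 3 and horizontal distance between spare_mid and holder_mid below 0.004 m and z of spare_mid in the frame of holder_mid below 0.005 m and angle between the z axis of spare_mid and the z axis of holder_mid, either way round below 0.08 rad); the robot touches nothing.
It fails at once if the square die is moved more than 20 mm or tipped (distance of square_die_mid from where it was at the start of the episode above 0.02 m or angle between square_die_mid's own z axis and vertical above 0.5 rad).
It fails at once if the brush is moved more than 30 mm (distance of brush from where it was at the start of the episode above 0.03 m).
It fails at once if the cone is moved more than 20 mm or tipped (distance of cone from where it was at the start of the episode above 0.02 m or angle between cone's own z axis and vertical above 0.5 rad).
It fails at once if the worn die is dropped into the tray from more than about 35 mm (horizontal distance between worn_mid and tray_in below 0.08 m and z of worn_mid in the frame of tray_in below 0.04 m and linear speed of worn above 0.85 m/s).
It also fails if it takes over 72 s, if anything falls off the work surface, if the arm or the gripper's body presses on something with over 40 N, if the wrist force passes 120 N, or if a joint passes its speed limit or range.

### The arm

A 6-joint arm with a two-finger parallel gripper is mounted at the origin on the work surface. World frame = base frame: x ahead of the robot, y to its left, z up, the work surface at z = 0. Lengths are in m, angles in rad, forces in N, time in s.
With the tool pointing down it reaches from about 0.3 to 0.825 m from the base axis. Payload 5.4 kg.
Tool frame: the origin (TCP) lies midway between the tips of the shut fingers; the grasp point (between the pads) lies 19 mm behind it (r.tcp_to_grasp is the distance from the TCP to the grasp point, in m); z points along the fingers, y is the line along which they close (so a half turn about z gives the same grasp; the last joint's range is limited). The gripper opens to 92 mm and grips with 3 to 60 N. Pads are 20 mm wide; open, the fingers measure 128 mm over their backs; the gripper's body (75 mm by 189 mm) begins 69 mm behind the grasp point.
Start: joints at [-1.407, 0.158, 1.597, -0, 1.386, -0.21], TCP at [0.21, -0.535, 0.215] pointing down, gripper open.
Joint ranges: [-2.91, 2.91], [-0.94, 2.29], [0.18, 2.7], [-1.29, 4.43], [0.17, 2.64], [-3, 3]. Speed limits (rad/s): [2.57, 2.57, 3.14, 3.14, 3.14, 3.14].

### API

Orientations are given as a rotation vector (axis times angle).
In Python, from bench import r gives the robot as it stands.
- The arm moves only by the tool arm_command, never from a script. Its argument "motion" is one flat list of numbers, 4 for each row, row after row: the shift along the tool's x, y, z in cm, then the turn about the tool's z in rad. A call has 1 to 5 rows; each row shifts and turns the commanded pose from where the row before left it, along the tool's axes as they then stand; what a row does not reach is not made up. A row lasts 1/10 s, in which the tool goes at most 50 mm and 8.59 degrees, less where a joint would pass 70% of its speed; a pose out of reach is approached as far as the arm can. A call is refused whole if a number of a shift passes 5 or a number of a turn 0.15, either way. A call with a gripper value outside its range is refused whole. "fingers" is the finger opening in cm, from 0 to 9.19, set as the call begins (left out, the last holds). The fingers move at their own pace and stop on an object; the grip force is fixed at half the most. Time passes only in rows, so rows that do not move let the fingers close. It gives the time, the measured TCP pose, the force, the opening and the grip force at its end, in the units of the state.
- r.state(): the state, without advancing time (a new reading comes with each control period).
- r.camera(name): name is "scene" or "top" or "wrist"; returns a dict with "image" (420x560x3 uint8, red, green, blue), "fx", "fy", "cx", "cy" (pixels), "k1" (the pictures are not rectified: a ray, as slopes to the right and down, at radius r is drawn at 1 + k1 r^2 times it, then the intrinsics apply), "pose" (4x4, takes a point from camera to world coordinates); the wrist camera has in their place "mount" (4x4, takes a point from camera to tool coordinates, whose origin is the TCP and whose axes are the flange's). Camera axes: x right, y down, z forward; pixel columns grow to the right and rows downward; lengths in m; the calibration is good to about 2 mm. A picture is of the moment at which its call begins: read the wrist's pose just before it. There is no depth.
- r.job_done(): hands the job in; it is judged then, once.
Trained networks look in the newest picture that a camera, given by its name, has taken for a name from the list of things; names that differ only in an ending like _2 or _b are one class to them, and where a whole thing is asked for, a point or a joint stands for the part that bears it (a point fixed in the world has none). Each returns a list of dicts, best first, with "conf" (0 to 1); they miss things now and then, are a little off and sometimes report something else, mostly with a low value. They report only what shows in the picture. A call takes as long as a camera call. They do not tell look-alikes from the thing itself.
- r.boxes_of(camera, thing): "centre" ([column, row] as shares, 0 to 1, of the picture: columns of its width, rows of its height, amid what is visible of it).
- r.outline_of(camera, thing): "mask" (420x560 bool, what is visible of it) and "centre" ([column, row] as shares, 0 to 1, of the picture: columns of its width, rows of its height, amid what is visible of it).
- r.tip_of(camera, thing): "centre" ([column, row] as shares, 0 to 1, of the picture: columns of its width, rows of its height: a listed point, or the origin of a listed thing).
The state is a dict: "time": time; "joint_pos": joint angles; "qvel": joint speeds; "effort": joint torques, N m; "ee_pos": TCP position; "tool_rot": TCP orientation; "force": force on the tool from outside, world axes, zero at the start; "ft_torque": the same for the moment, N m; "finger_gap": finger opening in m; "finger_force": force on a finger pad.
Only numpy, scipy, OpenCV 4.12 (cv2) and the standard library are available. Lean on these libraries where they do the work, as an engineer would, in place of code of your own. Each camera call takes 0.05 s, during which the arm holds its last target. There are 200 camera calls.

## Working session

There is one attempt and no reset: what is moved stays moved. The work goes in short steps, Python scripts to look and compute and a tool call to move; the robot and the scene stay as the last step left them, time stands still between calls to the robot, and variables do not carry over. Pictures are saved under pics/ and viewed, at most 12 in all, crops included, and the job is handed in when it is done.

Besides the shell and the picture viewer there is one more tool, called in YAML: its name, and indented under it one key for each argument. arm_command: Moves the arm, as the interface text tells. Its arguments: {"type":"object","properties":{"motion":{"type":"array"},"fingers":{"type":"number"}},"required":["motion"]}

```bash
ls; mkdir -p pics; cat > h.py <<'E'
import numpy as np, cv2
from scipy.spatial.transform import Rotation as R
from bench import r
def cam(name):
    s=r.state(); c=r.camera(name)
    if name=="wrist":
        T=np.eye(4);T[:3,:3]=R.from_rotvec(s["tool_rot"]).as_matrix();T[:3,3]=s["ee_pos"]
        c["pose"]=T@c["mount"]
    return c
def ray(c,u,v):
    d=np.array([(u-c["cx"])/c["fx"],(v-c["cy"])/c["fy"]]);x=d.copy()
    for _ in range(20): x=d/(1+c["k1"]*(x@x))
    return c["pose"][:3,:3]@np.array([x[0],x[1],1.])
def at(c,u,v,z):
    d=ray(c,u,v);o=c["pose"][:3,3]; return o+d*(z-o[2])/d[2]
def pix(c,P):
    P=np.atleast_2d(P);q=(P-c["pose"][:3,3])@c["pose"][:3,:3];x=q[:,:2]/q[:,2:]
    x=x*(1+c["k1"]*(x**2).sum(1,keepdims=True)); return x*[c["fx"],c["fy"]]+[c["cx"],c["cy"]]
def save(c,n,crop=None,f=1):
    im=c["image"][:,:,::-1]
    if crop: im=im[crop[1]:crop[3],crop[0]:crop[2]]
    cv2.imwrite("pics/"+n+".png",cv2.resize(im,None,fx=f,fy=f,interpolation=cv2.INTER_CUBIC))
E
python3 - <<'E'
from h import *
Z=dict(holder_mid=.018,worn_mid=.021,spare_mid=.012,square_die_mid=.012,post_tip=.034,tray_in=.004,pad=0,brush=0,cone=0)
for n in ("top","scene"):
    c=cam(n); save(c,n)
    print(n,c["pose"][:3,3].round(3))
    for k,z in Z.items():
        for d in r.tip_of(n,k)[:3]:
            u,v=d["centre"][0]*560,d["centre"][1]*420
            print(k,round(d["conf"],2),round(u),round(v),at(c,u,v,z).round(3)[:2])
E
```

```text
pics
top [0.391 0.022 0.767]
holder_mid 0.61 295 179 [ 0.607 -0.021]
worn_mid 0.64 259 261 [0.443 0.049]
worn_mid 0.58 296 177 [ 0.611 -0.023]
spare_mid 0.65 317 267 [ 0.432 -0.065]
spare_mid 0.53 353 297 [ 0.375 -0.134]
post_tip 0.85 411 251 [ 0.461 -0.245]
tray_in 0.57 164 260 [0.443 0.24 ]
pad 0.64 293 190 [ 0.59  -0.018]
brush 0.85 145 150 [0.676 0.297]
cone 0.6 413 162 [ 0.653 -0.274]
scene [ 0.923 -0.343  0.562]
holder_mid 0.56 291 268 [ 0.604 -0.028]
worn_mid 0.58 292 273 [ 0.615 -0.037]
worn_mid 0.22 422 208 [0.681 0.283]
spare_mid 0.71 219 231 [ 0.432 -0.064]
spare_mid 0.67 179 234 [ 0.383 -0.129]
square_die_mid 0.75 265 209 [0.446 0.047]
square_die_mid 0.54 291 268 [ 0.599 -0.026]
post_tip 0.67 294 271 [ 0.621 -0.039]
post_tip 0.59 141 285 [ 0.465 -0.252]
post_tip 0.4 419 212 [0.689 0.254]
tray_in 0.78 327 176 [0.451 0.238]
pad 0.66 291 269 [ 0.595 -0.021]
brush 0.58 418 210 [0.669 0.295]
cone 0.64 196 382 [ 0.654 -0.273]
```

View pics/top.png

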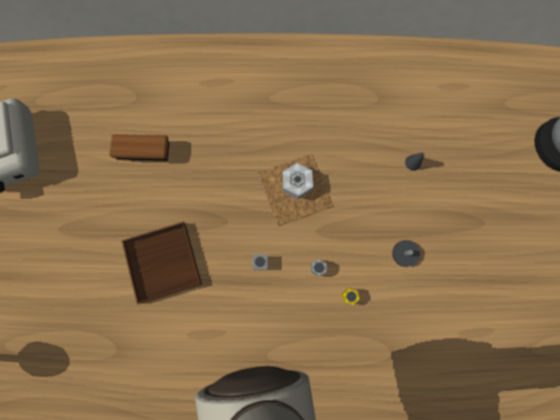

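```bash
python3 - <<'E'
from h import *
c=cam("top")
print(r.state())
save(c,"crop1",(220,130,400,330),3)
cw=cam("wrist");print(cw["mount"].round(3),cw["fx"],cw["cx"],cw["cy"])
E
```

```text
{'time': 1.05, 'joint_pos': array([-1.40711434e+00,  1.58393303e-01,  1.59698463e+00,  1.02547160e-05,
        1.38621467e+00, -2.10105502e-01]), 'qvel': array([ 7.81791329e-04,  1.29687146e-03, -1.84866018e-03,  4.48778394e-04,
        4.32627641e-04,  8.39975035e-05]), 'effort': array([-1.27561991e-03, -3.85588789e+01, -3.22367442e+01,  7.00069894e-02,
        3.07823159e-02, -3.24665926e-06]), 'ee_pos': array([ 0.20993612, -0.5352915 ,  0.21461262]), 'tool_rot': array([3.08688567e+00, 5.83728943e-01, 1.58284493e-05]), 'force': array([0.01510956, 0.91375265, 0.1076803 ]), 'ft_torque': array([-0.05256459,  0.07341595, -0.01233549]), 'finger_force': 0.0, 'finger_gap': 0.0921183469748729}
[[ 0.001 -0.968 -0.25   0.07 ]
 [ 1.     0.     0.001  0.001]
 [-0.001 -0.25   0.968 -0.171]
 [ 0.     0.     0.     1.   ]] 321.02899875908855 284.6804254314203 206.01849427687
```

The top view shows the holder on the pad at (297,180), the post at (407,253), the tray at (162,262), the square die at (260,262), the brush at (139,147) and the cone at (415,161). There are two candidates for the spare hex die: grey at (319,268) and a yellow look-alike at (351,297). The grey one fits, so I'll confirm it in an enlarged crop.

View pics/crop1.png

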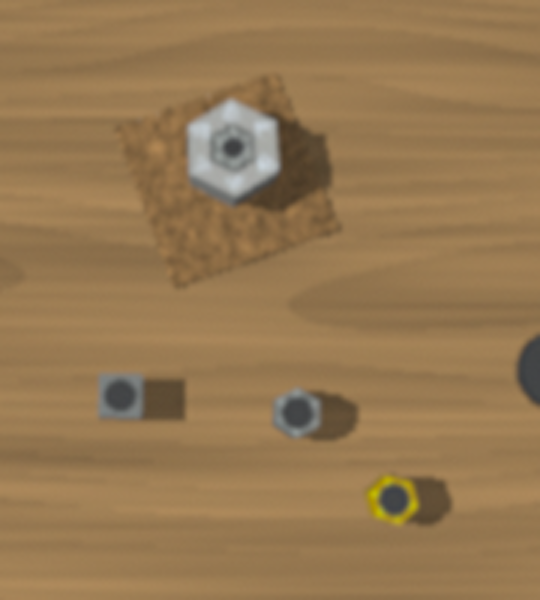

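```bash
cat >> h.py <<'E'
def go(x,y,z,yaw=None):
    """print shift in tool axes (cm) and turn for TCP target; yaw=world heading of tool y (mod pi)"""
    s=r.state();M=R.from_rotvec(s["tool_rot"]).as_matrix();d=M.T@(np.array([x,y,z])-s["ee_pos"])*100
    h=np.arctan2(M[1,1],M[0,1]);o="";
    if yaw is not None:
        t=(h-yaw+np.pi/2)%np.pi-np.pi/2; o=f" turn about tool z {t:.3f}"   # tool z down
    print("shift cm",d.round(2),"heading deg",np.degrees(h).round(1),o,"q6",s["joint_pos"][5].round(2),"t",round(s["time"],2))
E
python3 - <<'E'
from h import *
go(.607,-.025,.215)
E
```

```text
shift cm [ 5.56e+01 -3.30e+01 -4.00e-02] heading deg -68.6  q6 -0.21 t 1.1
```

Crop: the spare is the grey hexagon with the wide dark spot at crop (297,413), i.e. image (319,268). The square grey die is at crop (120,396) and the yellow look-alike at crop (393,500); I'll leave both alone. Holder and worn die are at crop (233,148). Moving over the holder.

arm_command:
  motion: [4.3,-2.55,0,0,4.3,-2.55,0,0,4.3,-2.55,0,0,4.3,-2.55,0,0,4.3,-2.55,0,0]
  fingers: 9.19

```text
time: 1.6
ee_pos: [0.3644, -0.3365, 0.2148]
tool_rot: [3.087, 0.583, 0.001]
force: [0.7, -0.4, 0.4]
finger_gap: 0.0918
finger_force: 0.0
```

arm_command:
  motion: [4.3,-2.55,0,0,4.3,-2.55,0,0,4.3,-2.55,0,0,4.3,-2.55,0,0,4.3,-2.55,0,0]

```text
time: 2.1
ee_pos: [0.5182, -0.139, 0.2149]
tool_rot: [3.086, 0.584, 0.001]
force: [-0.1, -0.9, -0.3]
finger_gap: 0.0916
finger_force: 0.0
```

arm_command:
  motion: [4.3,-2.55,0,0,4.3,-2.55,0,0,4.0,-2.4,0,0.14,0,0,0,0.14,0,0,0,0.093]

```text
time: 2.6
ee_pos: [0.6076, -0.0235, 0.2142]
tool_rot: [-3.142, 0.002, 0.001]
force: [-0.2, -0.7, 0.2]
finger_gap: 0.092
finger_force: 0.0
```

```bash
cat >> h.py <<'E'
def look(n,*names,zs,cn="wrist",**k):
    c=cam(cn); save(c,n,**k)
    for nm,z in zip(names,zs):
        for d in r.tip_of(cn,nm)[:2]:
            u,v=np.array(d["centre"])*[560,420]
            print(nm,round(d["conf"],2),round(u),round(v),at(c,u,v,z).round(4)[:2])
    return c
E
python3 - <<'E'
from h import *
print(r.state()["ee_pos"],r.state()["tool_rot"])
look("w1","holder_mid","worn_mid","pad",zs=[.018,.021,0])
E
```

```text
[ 0.60756801 -0.02345782  0.21419403] [-3.14152157e+00  1.98186109e-03  7.83267735e-04]
holder_mid 0.59 288 186 [ 0.6062 -0.028 ]
holder_mid 0.26 315 318 [ 0.4311 -0.0646]
worn_mid 0.96 289 191 [ 0.6009 -0.0289]
```

View pics/w1.png

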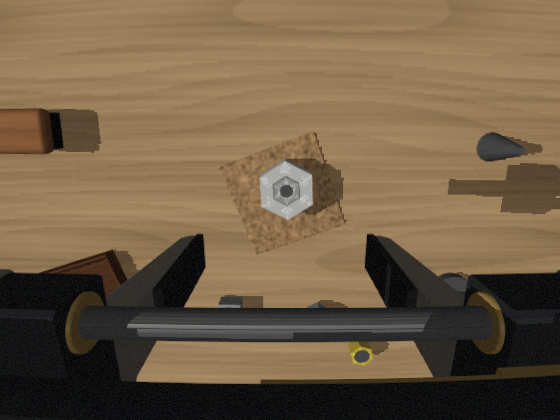

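```bash
cat >> h.py <<'E'
def hexfit(c,cx,cy,z,w,rad=None,ang0=0.,span=.5,dr=.008):
    """fit a hexagon outline (across flats w, at height z) to image edges; returns x,y,flat angle,score"""
    g=cv2.GaussianBlur(cv2.cvtColor(c["image"],cv2.COLOR_RGB2GRAY).astype(np.float32),(0,0),1.0)
    G=np.hypot(cv2.Sobel(g,cv2.CV_32F,1,0),cv2.Sobel(g,cv2.CV_32F,0,1))
    k=np.arange(6)*np.pi/3; t=np.linspace(-.9,.9,15)*np.tan(np.pi/6)
    def f(p):
        a=p[2]+k
        X=p[0]+w/2*(np.cos(a)[:,None]-t*np.sin(a)[:,None]); Y=p[1]+w/2*(np.sin(a)[:,None]+t*np.cos(a)[:,None])
        q=pix(c,np.c_[X.ravel(),Y.ravel(),np.full(X.size,z)]).astype(np.float32)
        return -float(np.minimum(cv2.remap(G,q[None,:,0],q[None,:,1],cv2.INTER_LINEAR),120).mean())
    from scipy.optimize import differential_evolution as de
    o=de(f,[(cx-dr,cx+dr),(cy-dr,cy+dr),(ang0-span,ang0+span)],seed=0,popsize=25,tol=1e-6)
    return o.x.round(4),round(np.degrees(o.x[2]),1),round(-o.fun,1)
E
python3 - <<'E'
from h import *
c=cam("wrist")
print("outer top",hexfit(c,.606,-.025,.033,.058,ang0=np.pi/6,dr=.015))
print("outer bot",hexfit(c,.606,-.025,.003,.058,ang0=np.pi/6,dr=.015))
print("pocket",hexfit(c,.606,-.025,.033,.0298,ang0=np.pi/6,dr=.015))
print("spare",hexfit(c,.432,-.065,.024,.028,ang0=np.pi/6,dr=.015))
E
```

```text
outer top (array([ 0.6042, -0.0258,  0.588 ]), np.float64(33.7), np.float64(118.0))
outer bot (array([ 0.5974, -0.0305,  0.5578]), np.float64(32.0), np.float64(73.5))
pocket (array([ 0.6043, -0.0259,  0.5687]), np.float64(32.6), np.float64(102.5))
spare (array([ 0.4383, -0.05  ,  0.0239]), np.float64(1.4), np.float64(64.6))
```

The wrist view shows the holder centred at (287,191) with flats facing left and right. The top-edge fit and the pocket fit agree on (0.604,-0.026), flats at about 33 deg. Descending to grip.

arm_command:
  motion: [-0.34,0.23,4.5,-0.05,0,0,4.5,0,0,0,4.5,0,0,0,4.0,0,0,0,2.5,0]

```text
time: 3.35
ee_pos: [0.6013, -0.0272, 0.0111]
tool_rot: [-3.139, -0.081, 0.007]
force: [0.7, 1.0, -0.6]
finger_gap: 0.0918
finger_force: 0.0
```

arm_command:
  motion: [0,0,0.6,0,0,0,0,0,0,0,0,0]
  fingers: 5

```text
time: 3.65
ee_pos: [0.6052, -0.0279, 0.0106]
tool_rot: [3.14, 0.08, 0.005]
force: [0.3, 0.5, 0.8]
finger_gap: 0.07
finger_force: 0.0
```

arm_command:
  motion: [0,0,0,0,0,0,0,0,0,0,0,0,0,0,0,0]

```text
time: 4.05
ee_pos: [0.6053, -0.0272, 0.0108]
tool_rot: [3.141, 0.08, 0.006]
force: [-1.5, 3.9, 5.6]
finger_gap: 0.0576
finger_force: 30.0
```

arm_command:
  motion: [0,0,-2.5,0,0,0,-4,0,0,0,-4,0,-1.5,1.2,-3.5,0,-3.5,2.9,0,0]

```text
time: 4.55
ee_pos: [0.5605, -0.0714, 0.1554]
tool_rot: [3.136, 0.085, 0.02]
force: [0.4, -1.4, -3.2]
finger_gap: 0.058
finger_force: 30.0
```

arm_command:
  motion: [-3.5,2.95,0,0,-3.5,2.95,0,0,-3.5,2.95,0,0,-3.5,2.95,0,0,-3,2.6,0,0]

```text
time: 5.05
ee_pos: [0.3913, -0.2242, 0.1485]
tool_rot: [3.14, 0.08, -0.001]
force: [1.7, -1.3, -3.4]
finger_gap: 0.0578
finger_force: 30.0
```

arm_command:
  motion: [-2.6,2.1,0,0,0,0,0,0,0,0,0,0]

```text
time: 5.35
ee_pos: [0.368, -0.2458, 0.1486]
tool_rot: [-3.141, -0.077, -0.0]
force: [0.3, -0.3, -2.7]
finger_gap: 0.0578
finger_force: 30.0
```

```bash
python3 - <<'E'
from h import *
s=r.state();print(s["ee_pos"],s["tool_rot"],s["finger_gap"])
c=look("w2","post_tip",zs=[.034])
E
```

```text
[ 0.36801499 -0.24576032  0.1486103 ] [-3.14058917e+00 -7.68530662e-02 -2.87581284e-04] 0.0578401659587336
post_tip 0.9 288 100 [ 0.4574 -0.2454]
```

View pics/w2.png

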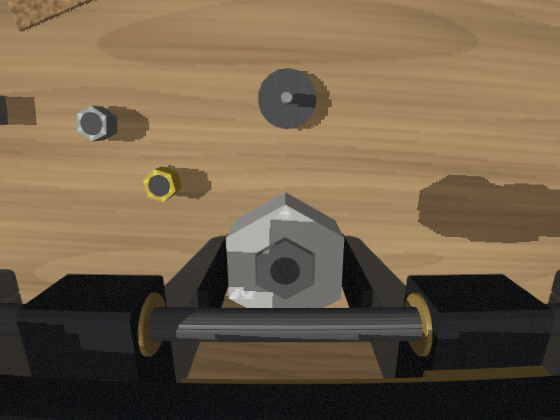

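The carried holder fills the lower middle, with the worn die spot at (285,270). The pin tip is at (287,98), and the spare die is at (91,123). I'll fit the holder in the hand and the post base.

```bash
python3 - <<'E'
from h import *
c=cam("wrist"); s=r.state();p=s["ee_pos"]
z=p[2]+.0225
print("in hand top",hexfit(c,p[0],p[1],z,.058,ang0=np.radians(33),span=.2,dr=.01))
print("in hand pocket",hexfit(c,p[0],p[1],z,.0298,ang0=np.radians(33),span=.2,dr=.01))
g=cv2.GaussianBlur(cv2.cvtColor(c["image"],cv2.COLOR_RGB2GRAY).astype(np.float32),(0,0),1)
G=np.hypot(cv2.Sobel(g,3+2,1,0),cv2.Sobel(g,5,0,1)); a=np.linspace(0,6.28,60)
from scipy.optimize import differential_evolution as de
def f(q):
    X=pix(c,np.c_[q[0]+.027*np.cos(a),q[1]+.027*np.sin(a),0*a+.012]).astype(np.float32)
    return -float(np.minimum(cv2.remap(G,X[None,:,0],X[None,:,1],1),120).mean())
o=de(f,[(.44,.48),(-.26,-.23)],seed=0);print("base",o.x.round(4),o.fun)
m=r.outline_of("wrist","spare_mid")
print("spare",hexfit(c,*at(c,93,123,.024)[:2],.024,.028,ang0=np.radians(30),span=.52,dr=.01), at(c,91,123,.024).round(4))
go(o.x[0],o.x[1],.055)
E
```

```text
in hand top (array([ 0.3678, -0.2458,  0.5859]), np.float64(33.6), np.float64(91.6))
in hand pocket (array([ 0.3677, -0.2458,  0.5795]), np.float64(33.2), np.float64(90.4))
base [ 0.4603 -0.2437] -91.77445983886719
spare (array([ 0.431 , -0.0678,  0.4305]), np.float64(24.7), np.float64(85.3)) [ 0.4315 -0.0656  0.024 ]
shift cm [9.13 0.37 9.35] heading deg -87.0  q6 0.66 t 5.55
```

arm_command:
  motion: [4.5,0.2,0,0,4.53,0.22,2,0,0,0,4,0,0,0,2.5,0,0,0,0,0]

```text
time: 6.05
ee_pos: [0.4566, -0.2417, 0.0592]
tool_rot: [-3.134, -0.083, 0.011]
force: [-0.4, 1.1, -3.7]
finger_gap: 0.0575
finger_force: 30.0
```

arm_command:
  motion: [0,0,0.7,0,0,0,0.7,0,0,0,0.5,0]

```text
time: 6.35
ee_pos: [0.4596, -0.2458, 0.0455]
tool_rot: [3.139, 0.08, 0.003]
force: [-0.1, 0.1, -3.4]
finger_gap: 0.0578
finger_force: 30.0
```

arm_command:
  motion: [0,0,0.4,0,0,0,0.3,0,0,0,0,0]

```text
time: 6.65
ee_pos: [0.4586, -0.2451, 0.0374]
tool_rot: [-3.14, -0.079, 0.0]
force: [-0.5, 0.4, -3.4]
finger_gap: 0.0579
finger_force: 30.0
```

```bash
python3 - <<'E'
from h import *
s=r.state();print(s["ee_pos"],s["force"],s["ft_torque"])
E
```

```text
[ 0.45862627 -0.24511178  0.03739748] [-0.5384572   0.37245871 -3.35595129] [0.03290789 0.04332767 0.0143691 ]
```

No resistance, so the pin is in the access hole. Continuing down.

arm_command:
  motion: [0,0,0.5,0,0,0,0.5,0,0,0,0.4,0,0,0,0,0]

```text
time: 7.05
ee_pos: [0.4586, -0.245, 0.0231]
tool_rot: [-3.14, -0.08, 0.001]
force: [-0.2, 1.4, -1.9]
finger_gap: 0.0577
finger_force: 30.0
```

arm_command:
  motion: [0,0,0.2,0,0,0,0.1,0,0,0,0,0]

```text
time: 7.35
ee_pos: [0.4588, -0.2453, 0.0206]
tool_rot: [3.141, 0.08, -0.0]
force: [0.0, -0.5, -1.0]
finger_gap: 0.0577
finger_force: 30.0
```

arm_command:
  motion: [0,0,0.1,0,0,0,0.1,0,0,0,0,0]

```text
time: 7.65
ee_pos: [0.459, -0.2454, 0.0198]
tool_rot: [3.141, 0.08, -0.0]
force: [-4.5, 1.6, 9.0]
finger_gap: 0.0578
finger_force: 30.0
```

arm_command:
  motion: [0,0,0,0,0,0,0,0,0,0,0,0]
  fingers: 9.19

```text
time: 7.95
ee_pos: [0.4589, -0.2452, 0.0186]
tool_rot: [3.141, 0.08, 0.0]
force: [-1.1, 0.2, 0.6]
finger_gap: 0.08
finger_force: 0.0
```

arm_command:
  motion: [0,0,-1.5,0,0,0,-1.2,0,0,0,0,0,0,0,0,0]

```text
time: 8.35
ee_pos: [0.4591, -0.2454, 0.0458]
tool_rot: [3.14, 0.08, 0.001]
force: [0.7, -0.2, 0.6]
finger_gap: 0.0917
finger_force: 0.0
```

```bash
python3 - <<'E'
from h import *
s=r.state();print(s["ee_pos"])
c=cam("wrist");save(c,"w3",(150,180,430,360),2.5)
print("holder",hexfit(c,.459,-.245,.042,.058,ang0=np.radians(33),span=.2,dr=.008))
print("die",hexfit(c,.459,-.245,.058,.028,ang0=np.radians(33),span=.2,dr=.008))
E
```

```text
[ 0.45907364 -0.24537928  0.04584535]
holder (array([ 0.4579, -0.2463,  0.5795]), np.float64(33.2), np.float64(89.6))
die (array([ 0.4637, -0.2466,  0.6328]), np.float64(36.3), np.float64(73.5))
```

View pics/w3.png

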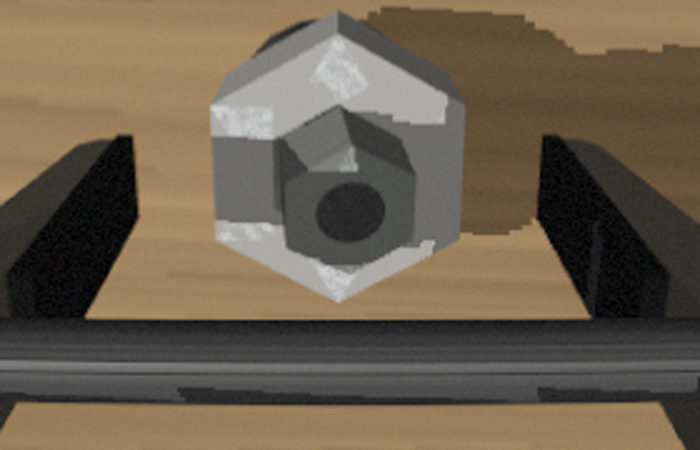

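The die stands proud, leaning slightly right, with its top spot at crop (350,212); the holder is seated at crop (338,165). I'll close on the die between these fingers.

arm_command:
  motion: [0.1,0,0,0,0,0,0,0,0,0,0,0,0,0,0,0,0,0,0,0]
  fingers: 2

```text
time: 8.9
ee_pos: [0.4598, -0.2451, 0.0455]
tool_rot: [-3.14, -0.08, 0.0]
force: [-0.2, 0.6, 0.0]
finger_gap: 0.0538
finger_force: 0.0
```

arm_command:
  motion: [0,0,0,0,0,0,0,0,0,0,0,0]

```text
time: 9.2
ee_pos: [0.4598, -0.2452, 0.0456]
tool_rot: [3.14, 0.08, 0.0]
force: [-0.4, -0.3, 0.8]
finger_gap: 0.0304
finger_force: 0.1
```

arm_command:
  motion: [0,0,0,0,0,0,0,0,0,0,0,0]

```text
time: 9.5
ee_pos: [0.4599, -0.2452, 0.0457]
tool_rot: [3.14, 0.08, 0.0]
force: [0.1, -0.5, 0.4]
finger_gap: 0.0274
finger_force: 30.0
```

arm_command:
  motion: [0,0,-0.5,0,0,0,-0.6,0,0,0,-0.8,0,0,0,-1.5,0,0,0,-3,0]

```text
time: 10.0
ee_pos: [0.4583, -0.2438, 0.1087]
tool_rot: [-3.137, -0.08, 0.005]
force: [0.4, -0.2, -1.6]
finger_gap: 0.0273
finger_force: 30.0
```

```bash
python3 - <<'E'
from h import *
s=r.state();print(s["finger_gap"],s["finger_force"],s["force"])
c=cam("wrist");save(c,"w4",(150,120,430,360),2.5)
print("holder",hexfit(c,.459,-.245,.042,.058,ang0=np.radians(33),span=.2,dr=.008))
c=cam("top"); d=r.tip_of("top","tray_in")[0];u,v=np.array(d["centre"])*[560,420];q=at(c,u,v,.004);print(q)
go(q[0],q[1],.11)
E
```

```text
0.027280728041345174 29.996974352980033 [ 0.35305182 -0.20621041 -1.57118371]
holder (array([ 0.458 , -0.2463,  0.5871]), np.float64(33.6), np.float64(86.1))
[0.44332702 0.23868049 0.004     ]
shift cm [ 6.700e-01 -4.854e+01  2.000e-02] heading deg -87.1  q6 0.8 t 10.15
```

View pics/w4.png

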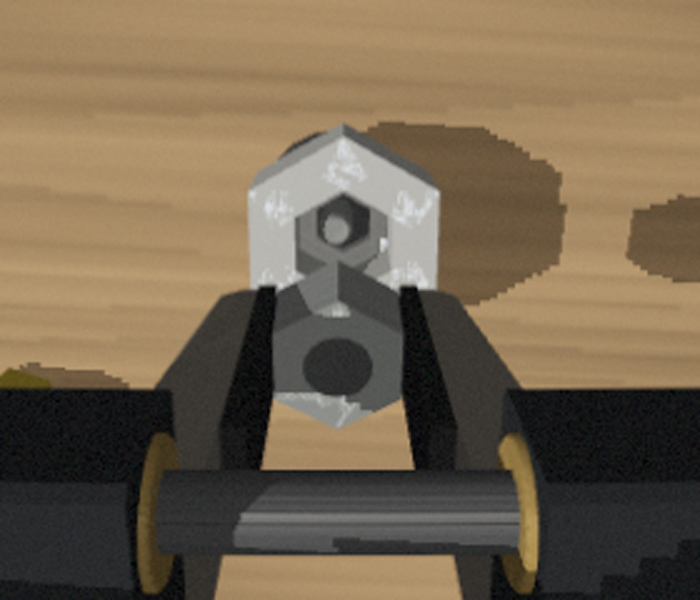

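The worn die is in the fingers, with its spot at crop (338,367), and the emptied holder stays on the post with the pin at crop (337,228). On to the tray.

arm_command:
  motion: [0.1,-4.8,-0.2,0,0.1,-4.9,0,0,0.1,-4.9,0,0,0.1,-4.9,0,0,0.1,-4.9,0,0]

```text
time: 10.65
ee_pos: [0.4512, 0.0008, 0.1105]
tool_rot: [-3.14, -0.079, 0.002]
force: [1.4, -0.4, -1.4]
finger_gap: 0.0273
finger_force: 30.0
```

arm_command:
  motion: [0.05,-4.9,0,0,0.05,-4.9,0,0,0.05,-4.9,0,0,0.05,-4.9,0,0,0,-4.5,0,0]

```text
time: 11.15
ee_pos: [0.4408, 0.2416, 0.1104]
tool_rot: [3.14, 0.081, -0.002]
force: [1.5, 0.2, -1.0]
finger_gap: 0.0277
finger_force: 30.0
```

arm_command:
  motion: [0,0,3,0,0,0,3.5,0,0,0,1.5,0,0,0,0.4,0,0,0,0,0]

```text
time: 11.65
ee_pos: [0.4413, 0.2393, 0.0266]
tool_rot: [3.14, 0.08, -0.003]
force: [0.1, 0.5, -1.5]
finger_gap: 0.0275
finger_force: 30.0
```

arm_command:
  motion: [0,0,0.4,0,0,0,0.3,0,0,0,0.2,0,0,0,0,0]

```text
time: 12.05
ee_pos: [0.4423, 0.2395, 0.0187]
tool_rot: [-3.141, -0.08, -0.0]
force: [0.2, 0.2, -1.3]
finger_gap: 0.0274
finger_force: 30.0
```

arm_command:
  motion: [0,0,0.2,0,0,0,0.1,0,0,0,0,0]

```text
time: 12.35
ee_pos: [0.4429, 0.2398, 0.0166]
tool_rot: [-3.14, -0.08, -0.001]
force: [-1.0, -1.4, 5.3]
finger_gap: 0.0276
finger_force: 30.0
```

arm_command:
  motion: [0,0,0,0,0,0,0,0,0,0,0,0]
  fingers: 5

```text
time: 12.65
ee_pos: [0.4421, 0.2396, 0.0155]
tool_rot: [-3.141, -0.08, 0.0]
force: [-0.8, 0.1, -0.4]
finger_gap: 0.049
finger_force: 0.0
```

arm_command:
  motion: [0,0,-2,0,0,0,-4,0,0,0,-4.5,0,0,0,-4.5,0,0,0,0,0]

```text
time: 13.15
ee_pos: [0.4467, 0.2409, 0.1728]
tool_rot: [-3.137, -0.08, -0.02]
force: [0.2, -0.2, -0.2]
finger_gap: 0.0499
finger_force: 0.0
```

```bash
python3 - <<'E'
from h import *
c=look("w5","worn_mid","tray_in",zs=[.016,.004])
go(.458,-.246,.165)
E
```

```text
worn_mid 0.71 288 202 [0.4383 0.2362]
tray_in 0.64 283 198 [0.4404 0.2417]
tray_in 0.27 543 71 [ 0.5891 -0.0216]
shift cm [-0.84 48.57 -0.  ] heading deg -87.1  q6 1.78 t 13.3
```

View pics/w5.png

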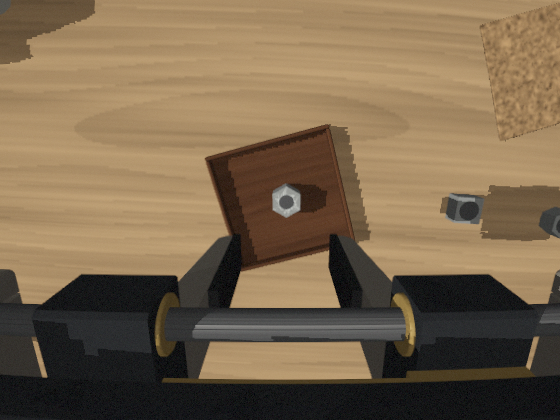

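The worn die stands upright in the middle of the tray at (287,202). Back to the holder.

arm_command:
  motion: [-0.1,4.9,0,0,-0.1,4.9,0,0,-0.1,4.9,0,0,-0.1,4.9,0,0,-0.1,4.9,0,0]
  fingers: 9.19

```text
time: 13.8
ee_pos: [0.4479, -0.0067, 0.1634]
tool_rot: [-3.139, -0.08, 0.006]
force: [0.8, 0.2, 0.6]
finger_gap: 0.0879
finger_force: 0.0
```

arm_command:
  motion: [-0.1,4.9,0,0,-0.1,4.9,0,0,-0.1,4.9,0,0,-0.05,4.9,0,0,-0.05,4.4,0,0]

```text
time: 14.3
ee_pos: [0.4563, -0.2467, 0.1631]
tool_rot: [-3.138, -0.078, 0.005]
force: [0.4, 0.4, 0.4]
finger_gap: 0.0919
finger_force: 0.0
```

```bash
python3 - <<'E'
from h import *
go(.4588,-.2455,.020)
E
```

```text
shift cm [ 0.3  -0.06 14.31] heading deg -87.1  q6 0.79 t 14.3
```

arm_command:
  motion: [0.1,-0.1,4.5,0,0,0,4.5,0,0,0,3.5,0,0,0,1.5,0,0,0,0,0]

```text
time: 14.8
ee_pos: [0.4551, -0.2412, 0.0207]
tool_rot: [-3.133, -0.079, 0.012]
force: [0.0, 0.1, -0.5]
finger_gap: 0.092
finger_force: 0.0
```

```bash
python3 - <<'E'
from h import *
go(.4588,-.2455,.020)
E
```

```text
shift cm [0.34 0.45 0.06] heading deg -87.1  q6 0.8 t 14.8
```

arm_command:
  motion: [0,0,0,0,0,0,0,0]

```text
time: 15.0
ee_pos: [0.4594, -0.2446, 0.0265]
tool_rot: [3.14, 0.08, 0.002]
force: [0.0, 0.2, -0.1]
finger_gap: 0.0921
finger_force: 0.0
```

arm_command:
  motion: [0,0.1,0.7,0,0,0,0,0,0,0,0,0,0,0,0,0]
  fingers: 5

```text
time: 15.4
ee_pos: [0.459, -0.2453, 0.0189]
tool_rot: [3.14, 0.08, 0.001]
force: [-0.8, 0.1, 0.8]
finger_gap: 0.062
finger_force: 0.0
```

arm_command:
  motion: [0,0,0,0,0,0,0,0,0,0,0,0]

```text
time: 15.7
ee_pos: [0.459, -0.2453, 0.0188]
tool_rot: [3.14, 0.08, 0.0]
force: [-0.1, 0.3, 1.3]
finger_gap: 0.058
finger_force: 30.0
```

```bash
python3 - <<'E'
from h import *
c=cam("top")
# pad corners from outline
d=r.outline_of("top","pad")[0]; m=d["mask"].astype(np.uint8)
cn,_=cv2.findContours(m,0,2); b=cv2.minAreaRect(max(cn,key=cv2.contourArea)); print(b)
q=at(c,*b[0],.003);print("pad",q)
print([np.round(at(c,*p,.003)[:2],3) for p in cv2.boxPoints(b)])
go(q[0],q[1],.15)
E
```

```text
((294.83538818359375, 189.116943359375), (57.91069793701172, 60.07402801513672), 70.55996704101562)
pad [ 0.59065717 -0.02182847  0.003     ]
[array([0.627, 0.057]), array([ 0.672, -0.062]), array([ 0.555, -0.099]), array([0.513, 0.016])]
shift cm [ 14.29 -21.65 -13.12] heading deg -87.1  q6 0.8 t 15.8
```

arm_command:
  motion: [0,0,-1.5,0,0,0,-2.5,0,0,0,-4,0,2.4,-3.6,0,0,2.4,-3.6,0,0]

```text
time: 16.3
ee_pos: [0.5041, -0.1712, 0.1]
tool_rot: [3.139, 0.075, 0.004]
force: [0.1, -0.7, -2.6]
finger_gap: 0.0578
finger_force: 30.0
```

arm_command:
  motion: [2.4,-3.6,0,0,2.4,-3.6,0,0,2.4,-3.6,0,0,2.35,-3.65,0,0,0,0,0,0]

```text
time: 16.8
ee_pos: [0.5923, -0.0172, 0.098]
tool_rot: [-3.139, -0.088, -0.0]
force: [-1.2, -0.5, -1.2]
finger_gap: 0.0577
finger_force: 30.0
```

arm_command:
  motion: [0,0,4,0,0,0,2.5,0,0,0,1,0,0,0,0,0,0,0,0,0]

```text
time: 17.3
ee_pos: [0.5918, -0.0222, 0.0246]
tool_rot: [3.14, 0.079, 0.002]
force: [0.7, 0.7, -1.2]
finger_gap: 0.058
finger_force: 30.0
```

arm_command:
  motion: [0,0,0.7,0,0,0,0.5,0,0,0,0.2,0,0,0,0,0]

```text
time: 17.7
ee_pos: [0.5914, -0.0217, 0.0099]
tool_rot: [3.14, 0.08, 0.001]
force: [-0.9, -0.5, -0.3]
finger_gap: 0.0577
finger_force: 30.0
```

arm_command:
  motion: [0,0,0.1,0,0,0,0,0]

```text
time: 17.9
ee_pos: [0.5914, -0.0217, 0.0098]
tool_rot: [3.14, 0.08, 0.0]
force: [-4.5, -0.5, 6.8]
finger_gap: 0.058
finger_force: 30.0
```

arm_command:
  motion: [0,0,0,0,0,0,0,0,0,0,0,0]
  fingers: 9.19

```text
time: 18.2
ee_pos: [0.5912, -0.0217, 0.0086]
tool_rot: [3.141, 0.08, 0.0]
force: [0.3, -0.2, -0.0]
finger_gap: 0.0798
finger_force: 0.0
```

arm_command:
  motion: [0,0,-3,0,0,0,-4,0,0,0,-4.5,0,0,0,-2.5,0,0,0,0,0]

```text
time: 18.7
ee_pos: [0.5944, -0.0224, 0.1537]
tool_rot: [3.138, 0.08, 0.014]
force: [0.9, -0.3, -0.6]
finger_gap: 0.0918
finger_force: 0.0
```

arm_command:
  motion: [0,0,0,0]

```text
time: 18.8
ee_pos: [0.5911, -0.0217, 0.1483]
tool_rot: [3.14, 0.08, 0.0]
force: [0.7, -0.3, -1.2]
finger_gap: 0.0915
finger_force: 0.0
```

```bash
python3 - <<'E'
from h import *
c=cam("wrist");s=r.state();print(s["ee_pos"])
print("holder",hexfit(c,.591,-.022,.033,.058,ang0=np.radians(33),span=.3,dr=.01))
print("pocket",hexfit(c,.591,-.022,.033,.0298,ang0=np.radians(33),span=.3,dr=.01))
go(.431,-.067,.15)
E
```

```text
[ 0.59019258 -0.02149593  0.1469708 ]
holder (array([ 0.5903, -0.0228,  0.5677]), np.float64(32.5), np.float64(115.2))
pocket (array([ 0.5897, -0.0217,  0.5998]), np.float64(34.4), np.float64(107.6))
shift cm [-16.13   3.74  -0.27] heading deg -87.1  q6 1.28 t 18.85
```

arm_command:
  motion: [-4.0,0.95,0,0,-4.0,0.95,0,0,-4.0,0.95,0,0,-4.0,0.95,0,0,0,0,0,0]

```text
time: 19.35
ee_pos: [0.4275, -0.0669, 0.1448]
tool_rot: [-3.138, -0.076, 0.012]
force: [-0.3, 0.6, 0.2]
finger_gap: 0.0919
finger_force: 0.0
```

arm_command:
  motion: [0,0,0,0]

```text
time: 19.45
ee_pos: [0.432, -0.0675, 0.147]
tool_rot: [-3.139, -0.078, 0.003]
force: [0.4, -0.0, -0.7]
finger_gap: 0.0918
finger_force: 0.0
```

```bash
python3 - <<'E'
from h import *
c=cam("wrist");s=r.state();print(s["ee_pos"]);save(c,"w6")
for a in (0,30): print("spare",hexfit(c,.431,-.067,.024,.028,ang0=np.radians(a),span=.53,dr=.01))
go(.431,-.067,.012)
E
```

```text
[ 0.43312604 -0.06756236  0.14766608]
spare (array([ 0.4351, -0.0673,  0.4404]), np.float64(25.2), np.float64(86.6))
spare (array([ 0.4351, -0.0673,  0.4416]), np.float64(25.3), np.float64(86.6))
shift cm [-0.2  -0.06 13.57] heading deg -87.1  q6 1.09 t 19.5
```

View pics/w6.png

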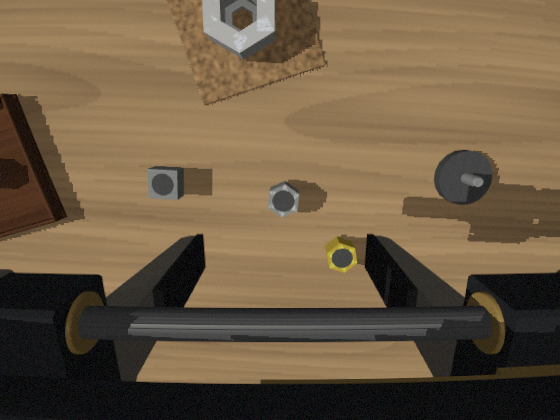

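Spare hex die at (284,199), fitted at (0.434,-0.0675) with a flat at 25 deg. The square die at (165,184) and the yellow one at (341,257) stay clear of the fingers. Gripping near the die's top.

arm_command:
  motion: [0.1,0,4,0.138,0,0,4,0,0,0,3,0,0,0,1,0,0,0,0,0]
  fingers: 6.5

```text
time: 20.0
ee_pos: [0.4338, -0.0671, 0.0273]
tool_rot: [-3.137, 0.136, 0.005]
force: [-0.1, 1.1, -0.1]
finger_gap: 0.0649
finger_force: 0.0
```

arm_command:
  motion: [0,0,0,0]

```text
time: 20.1
ee_pos: [0.4358, -0.0681, 0.0297]
tool_rot: [3.138, -0.136, 0.003]
force: [0.1, -0.2, 0.3]
finger_gap: 0.0648
finger_force: 0.0
```

```bash
python3 - <<'E'
from h import *
c=cam("wrist")
print("spare",hexfit(c,.434,-.067,.024,.028,ang0=np.radians(25),span=.2,dr=.008))
go(.4343,-.0675,.015,np.radians(-95))
E
```

```text
spare (array([ 0.4359, -0.0669,  0.4587]), np.float64(26.3), np.float64(87.0))
shift cm [-0.19 -0.07  1.52] heading deg -95.0  turn about tool z 0.000 q6 1.23 t 20.15
```

arm_command:
  motion: [0,-0.1,0.8,0,0,0,0.7,0,0,0,0,0,0,0,0,0]

```text
time: 20.55
ee_pos: [0.4341, -0.0666, 0.0135]
tool_rot: [-3.138, 0.137, 0.001]
force: [-0.6, -0.4, -0.3]
finger_gap: 0.0653
finger_force: 0.0
```

arm_command:
  motion: [0,0,0,0,0,0,0,0,0,0,0,0,0,0,0,0,0,0,0,0]
  fingers: 2

```text
time: 21.05
ee_pos: [0.4344, -0.0667, 0.0137]
tool_rot: [-3.139, 0.137, -0.0]
force: [-0.6, -0.2, -0.0]
finger_gap: 0.0277
finger_force: 30.1
```

arm_command:
  motion: [0,0,0,0,0,0,0,0]

```text
time: 21.25
ee_pos: [0.4345, -0.0667, 0.0137]
tool_rot: [-3.139, 0.137, -0.0]
force: [0.4, 0.8, 0.4]
finger_gap: 0.0278
finger_force: 30.0
```

arm_command:
  motion: [0,0,-2,0,0,0,-3,0,0,0,-3.5,-0.138,4.4,-2,0,0,4.4,-2,0,0]

```text
time: 21.75
ee_pos: [0.5224, -0.0225, 0.1011]
tool_rot: [3.139, 0.077, 0.008]
force: [0.6, -0.7, -0.3]
finger_gap: 0.0273
finger_force: 30.0
```

arm_command:
  motion: [0,0,0,0,0,0,0,0,0,0,0,0]

```text
time: 22.05
ee_pos: [0.5191, -0.0224, 0.098]
tool_rot: [-3.14, -0.08, 0.003]
force: [0.4, -0.8, -1.3]
finger_gap: 0.028
finger_force: 30.0
```

```bash
python3 - <<'E'
from h import *
c=cam("wrist");s=r.state();p=s["ee_pos"];print(p,s["finger_gap"])
save(c,"w7")
print("holder",hexfit(c,.5905,-.022,.033,.058,ang0=np.radians(33),span=.2,dr=.008))
print("pocket",hexfit(c,.5905,-.022,.033,.0298,ang0=np.radians(33),span=.2,dr=.008))
print("die",hexfit(c,p[0],p[1],p[2]+.0105,.028,ang0=np.radians(33),span=.25,dr=.008))
go(.5905,-.022,.06)
E
```

```text
[ 0.51910991 -0.02259191  0.09821447] 0.027362145797192726
holder (array([ 0.5904, -0.0225,  0.5629]), np.float64(32.3), np.float64(119.5))
pocket (array([ 0.5902, -0.0228,  0.5933]), np.float64(34.0), np.float64(108.4))
die (array([ 0.521 , -0.0232,  0.6242]), np.float64(35.8), np.float64(100.8))
shift cm [7.14 0.3  3.81] heading deg -87.1  q6 1.24 t 22.1
```

View pics/w7.png

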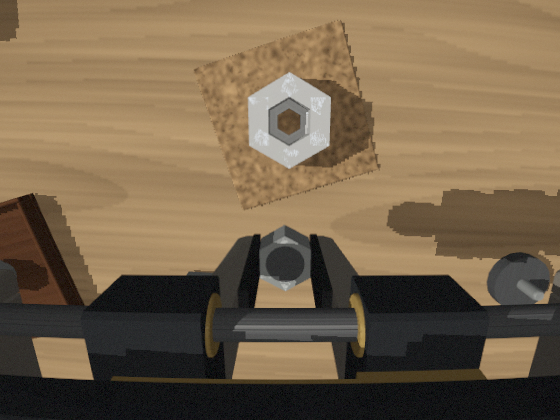

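The die is held in the fingers at (285,260), aligned with the empty holder at (289,120). Moving over the pocket.

arm_command:
  motion: [3.46,0.15,0,0,3.46,0.15,1.5,0,0,0,3.0,0,0,0,0,0,0,0,0,0]

```text
time: 22.6
ee_pos: [0.588, -0.022, 0.0533]
tool_rot: [-3.14, -0.078, 0.004]
force: [0.0, 0.8, -0.8]
finger_gap: 0.0272
finger_force: 30.0
```

arm_command:
  motion: [0,0,0,0]

```text
time: 22.7
ee_pos: [0.5897, -0.0222, 0.0552]
tool_rot: [3.14, 0.079, 0.003]
force: [-0.2, 1.2, -0.6]
finger_gap: 0.0274
finger_force: 30.0
```

```bash
python3 - <<'E'
from h import *
c=cam("wrist");s=r.state();p=s["ee_pos"]
print("holder",hexfit(c,.5905,-.022,.033,.058,ang0=np.radians(33),span=.2,dr=.006))
print("die",hexfit(c,p[0],p[1],p[2]+.0105,.028,ang0=np.radians(33),span=.15,dr=.006))
go(.5883,-.0221,.035)
print(p)
E
```

```text
holder (array([ 0.5902, -0.0223,  0.5731]), np.float64(32.8), np.float64(82.7))
die (array([ 0.586 , -0.0232,  0.5929]), np.float64(34.0), np.float64(93.5))
shift cm [-0.17 -0.02  2.04] heading deg -87.1  q6 1.28 t 22.75
[ 0.58999464 -0.02221792  0.05540342]
```

arm_command:
  motion: [0,0,0.5,0,0,0,0.4,0,0,0,0.2,0,0,0,0,0]

```text
time: 23.15
ee_pos: [0.5911, -0.0219, 0.0437]
tool_rot: [3.14, 0.08, 0.006]
force: [2.9, 0.5, 3.6]
finger_gap: 0.0275
finger_force: 30.0
```

arm_command:
  motion: [0.15,0,0,0,0.1,0,0,0,0,0,0,0]

```text
time: 23.45
ee_pos: [0.5921, -0.0217, 0.0426]
tool_rot: [3.14, 0.08, 0.0]
force: [2.2, -0.7, 2.6]
finger_gap: 0.0274
finger_force: 30.0
```

```bash
python3 - <<'E'
from h import *
s=r.state();print(s["ee_pos"],s["force"],s["ft_torque"])
c=cam("wrist");p=s["ee_pos"];save(c,"w8",(180,150,390,330),3.5)
print("die",hexfit(c,p[0],p[1],p[2]+.0105,.028,ang0=np.radians(33),span=.15,dr=.006))
print("holder",hexfit(c,.5905,-.022,.033,.058,ang0=np.radians(33),span=.2,dr=.006))
E
```

```text
[ 0.59213973 -0.0217233   0.04261852] [ 2.17127326 -0.74638713  2.61748922] [ 0.03683897 -0.34909246  0.01501631]
die (array([ 0.5884, -0.0226,  0.6012]), np.float64(34.4), np.float64(101.3))
holder (array([ 0.5901, -0.0223,  0.566 ]), np.float64(32.4), np.float64(80.6))
```

View pics/w8.png

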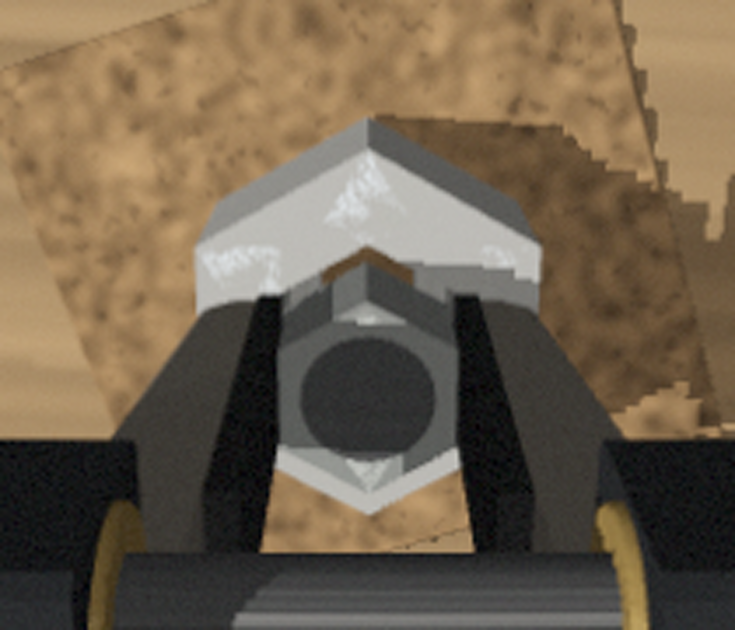

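The die sits a little toward the robot: a gap shows at its far vertex, crop (367,262), with cork visible through it. Nudging forward.

arm_command:
  motion: [0.15,0,0,0,0.1,0,0,0,0,0,0,0]

```text
time: 23.8
ee_pos: [0.5935, -0.0213, 0.0416]
tool_rot: [-3.14, -0.08, 0.003]
force: [-0.6, 0.2, -1.2]
finger_gap: 0.0274
finger_force: 30.0
```

Force gone, so the die is free. Lowering.

arm_command:
  motion: [0,0,0.3,0,0,0,0.2,0,0,0,0,0]

```text
time: 24.1
ee_pos: [0.5937, -0.0213, 0.0366]
tool_rot: [-3.14, -0.08, 0.003]
force: [-0.3, 1.2, -2.2]
finger_gap: 0.0274
finger_force: 30.0
```

arm_command:
  motion: [0,0,0,0,0,0,0,0,0,0,0,0]
  fingers: 5

```text
time: 24.4
ee_pos: [0.5948, -0.0216, 0.0379]
tool_rot: [3.14, 0.08, 0.001]
force: [-0.9, 0.3, 0.6]
finger_gap: 0.0487
finger_force: 0.0
```

arm_command:
  motion: [0,0,-2,0,0,0,-4,0,0,0,-4,0,0,0,0,0,0,0,0,0]

```text
time: 24.9
ee_pos: [0.5953, -0.0217, 0.1388]
tool_rot: [3.14, 0.08, 0.004]
force: [-0.1, 0.3, 0.5]
finger_gap: 0.0503
finger_force: 0.0
```

```bash
python3 - <<'E'
from h import *
s=r.state();print(s["ee_pos"],s["force"])
c=cam("wrist");save(c,"w9",(190,120,380,280),3.5)
print("holder",hexfit(c,.5905,-.022,.033,.058,ang0=np.radians(33),span=.2,dr=.008))
print("die",hexfit(c,.5905,-.022,.033,.028,ang0=np.radians(33),span=.2,dr=.008))
E
```

```text
[ 0.59532925 -0.02172546  0.13884732] [-0.12607136  0.28410507  0.54228931]
holder (array([ 0.5903, -0.0226,  0.5791]), np.float64(33.2), np.float64(114.7))
die (array([ 0.5876, -0.024 ,  0.5772]), np.float64(33.1), np.float64(79.1))
```

View pics/w9.png

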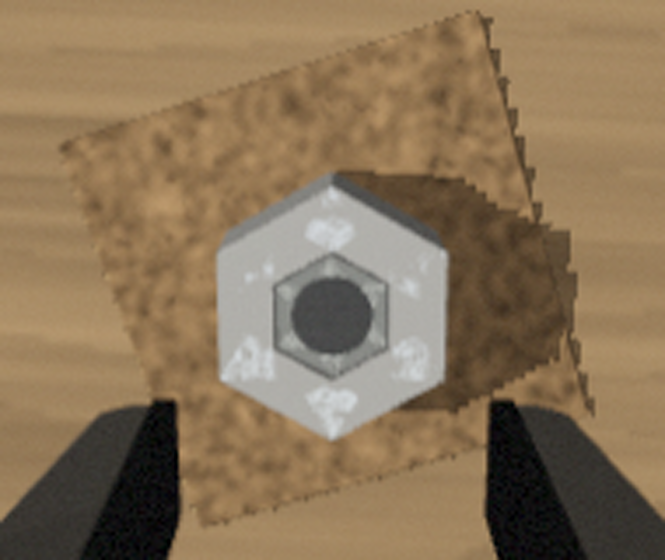

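The die sits flush and concentric in the holder, with its spot at crop (331,315) and no side walls visible. The holder is well inside the pad, and the gripper is clear and open.

```bash
python3 -c "
from bench import r
print(r.job_done())"
```

```text
the job is handed in; nothing more can be done
None
```

I changed the die and handed the job in at about 25 s: the worn die stands in the tray and the spare hex die sits flush in the holder on the cork pad, as the last pictures show, but the hand-in call returned no verdict.

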